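# Swap the controller board in the spring clips of the test stand

### The job

The green drill controller on the test stand has been tested: pull it up out of the sprung clips and stand it centred in the free slot of the board rack. Then take the blue controller from the rack and press its bare lower edge into the clips until it sits fully home, upright and centred, heatsink to the front as the green one was; press it in with the gripper, do not drop or ram it. Leave the other boards, the spray can and the drill as they are.

Things in the scene. Friction and masses are not known exactly. Their poses are not given: they have to be found in the camera images.
- stand: Test stand, fixed. Origin: on the table under the middle of the clips; x from its front to its back (square to a clipped board), y along the board's edge, z up. Grey base 24 mm high (x -65 to 105 mm, y -95 to 95). Red and white instrument box behind the clips (x 58 to 103, y -90 to 90, top at 70 mm). Spring blocks beside the jaws (x to 30 mm either side) are 46 mm high.
- clip (a point): Middle of the clips' floor, 30 mm above the table, on the centre plane between the jaws; axes as the stand. A board fully home has its lower edge here. Two clips, at y -42 and 42 mm, each a pair of smooth brass jaws 34 mm long: upright faces to 18 mm above the floor, resting 2 mm apart, then lips flared 25 degrees outwards; mouth 32 mm above the floor, 15 mm wide.
- mouth (a point): Centre of the clips' mouth, level with the tops of the flared lips, 32 mm above the clips' floor; axes as the stand. All four jaws are alike: each slides outwards, square to the board, by up to 10 mm on its own spring (4.5 N shut, 1.2 N more per mm). Parting them takes a push of 10 to 20 N on the board, then 4 to 10 N down to the solid floor; the board's weight alone does not take it in.
- free_slot (a point): Middle of the floor of the rack's free slot, 10 mm above the table; x along the row of slots, z up. The rack is a fixed black tray, 264 x 136 x 10 mm, with four slots 62 mm apart: the others are at x -62, 62 and 124 mm. A board stands in a slot with its length along y. At y -55 and 55 mm two grey posts leave 7 mm up to 45 mm above the floor, then flare to a 23 mm mouth at 59 mm.
- green_board_mid (a point): Tested board, green, bare aluminium heatsink, in the clips at the start. Plate 130 mm long (y), 90 high (z), 4 thick (x), 0.2 to 0.33 kg. This point is the middle of its grip: 66 mm above the lower edge, mid-length, 4 mm from the plate's middle plane towards the heatsink (-x). Grip 28 mm wide along x, flat sides 50 mm long, from 45 to 88 mm above the edge. Either way round will do in the rack.
- blue_board_mid (a point): Board to test next: blue with a blue heatsink, in any one of the three filled slots; may lean up to 5 degrees there. Same shape and point as the green board: heatsink 60 mm long, 16 thick on the -x face, black module 50 long, 8 thick on the +x face, two capacitors (12 across, 13 tall) on +x at y -38 and 38 mm, 70 mm up; bare below 35 mm. Heatsink goes to the stand's -x, the front.
- red_board_mid (a point): Bystander: red board with a black heatsink, in the rack, of the same shape and with the same point. Not to be moved.
- black_board_mid (a point): Bystander: black board with a black heatsink, in the rack, of the same shape and with the same point. Not to be moved.
- can_mid (a point): Bystander: yellow spray can, upright, 52 mm across, 168 mm tall; the point is half-way up.
- drill_mid (a point): Bystander: red and black cordless drill standing on its battery, 194 mm tall, barrel 175 mm long along its x; the point is half-way up, over the middle of the battery.
Mind the look-alikes: they are no part of the job. Leave any purple or yellow look-alike of the part that bears blue_board_mid alone.

How it is judged:
On the way, in this order (a step that is already met when the one before it is completed fails the run):
1. the green board stands in the free slot of the rack, let go (x of green_board_mid in the frame of free_slot between -0.014 and 0.014 m and z of green_board_mid in the frame of free_slot below 0.07 m and angle between green_board_mid's own z axis and vertical below 0.15 rad and contact force between the fingers and green_board below 0.1 N), for 0.2 s.
2. the blue board is pressed home in the clips by the gripper (z of blue_board_mid in the frame of clip below 0.069 m and horizontal distance between blue_board_mid and clip below 0.015 m and contact force between the fingers and blue_board above 1 N), for 0.1 s.
At the end, for the whole second after the job is handed in: Blue board: lower edge on the clips' floor (3 mm), upright (4 degrees), heatsink to the front, centred along the clips (10 mm). Green board: upright (8 degrees), down on the floor of the free slot, within 15 mm of the middle of its length. Both at rest (z of blue_board_mid in the frame of clip between 0.0635 and 0.069 m and x of blue_board_mid in the frame of clip between -0.008 and -0.001 m and y of blue_board_mid in the frame of clip between -0.01 and 0.01 m and angle between blue_board_mid's own z axis and vertical below 0.07 rad and x of green_board_mid in the frame of free_slot between -0.014 and 0.014 m and y of green_board_mid in the frame of free_slot between -0.015 and 0.015 m and z of green_board_mid in the frame of free_slot below 0.07 m and angle between green_board_mid's own z axis and vertical below 0.15 rad and linear speed of each of blue_board, green_board below 0.02 m/s); the robot touches nothing.
It fails at once if the red or the black board is disturbed (15 mm) (distance of any of red_board_mid, black_board_mid from where it was at the start of the episode above 0.015 m).
It fails at once if the spray can or the drill is shifted (20 mm) or knocked over (distance of any of can_mid, drill_mid from where it was at the start of the episode above 0.02 m).
It fails at once if the blue board is rammed into the stand (contact forces over 90 N in all) (contact force between blue_board and stand above 90 N).
It also fails if it takes over 64 s, if anything falls off the work surface, if the arm or the gripper's body presses on something with over 40 N, if the wrist force passes 120 N, or if a joint passes its speed limit or range.

### The arm

A 6-joint arm with a two-finger parallel gripper is mounted at the origin on the work surface. World frame = base frame: x ahead of the robot, y to its left, z up, the work surface at z = 0. Lengths are in m, angles in rad, forces in N, time in s.
With the tool pointing down it reaches from about 0.25 to 0.725 m from the base axis. Payload 4 kg.
Tool frame: the origin (TCP) lies midway between the tips of the shut fingers; the grasp point (between the pads) lies 19 mm behind it; z points along the fingers, y is the line along which they close (so a half turn about z gives the same grasp; the last joint's range is limited). The gripper opens to 85 mm and grips with 20 to 120 N. Pads are 22 mm wide; open, the fingers measure 114 mm over their backs; the gripper's body (76 mm by 85 mm) begins 54 mm behind the grasp point. The pads swing forward as they close: fully open they stand 13 mm farther back than shut.
Start: joints at [1.306, 0.241, 0.005, 1.335, 0, 1.571], TCP at [0.131, 0.483, 0.231] pointing down, gripper open.
Joint ranges: [-2.72, 2.72], [-1.05, 1.87], [-1.09, 1.28], [-1.99, 2.15], [-1.42, 1.44], [-3.14, 3.14]. Speed limits (rad/s): [2.79, 2.79, 3.14, 3.14, 3.14, 3.14].

### API

Orientations are given as a unit quaternion [x, y, z, w].
In Python, from workcell import bot gives the robot as it stands. The module is installed in compiled form; this text tells all that it offers.
- The arm moves only by the tool jog_arm, never from a script. Its argument "deltas" is a list of rows, each an object with "fingers": the opening, from 0 (shut) to 1 (fully open); "delta_pos": the shift along the tool's x, y, z normalised to -1 to 1, where 1 is 300 mm, a list of three; "yaw": the turn about the tool's z normalised to -1 to 1, where 1 is pi/4 rad. A call has 1 to 12 rows; each row is the pose to reach, as a shift and turn from the pose commanded when the call began, along the tool's axes at that moment; what a row does not reach only later rows make up. A row lasts 1/10 s, in which the tool goes at most 50 mm and 8.59 degrees, less where a joint would pass 70% of its speed; a pose out of reach is approached as far as the arm can. A call with a number of a shift or a turn outside -1 to 1 is refused whole. A call with a gripper value outside its range is refused whole. The fingers move at their own pace and stop on an object; the grip force is fixed at half the most. Time passes only in rows, so rows that repeat a pose let the fingers close. It gives the time, the measured TCP pose, the force, the opening and the grip force at its end, in the units of the state.
- bot.get_obs(): the state, without advancing time (a new reading comes with each control period).
- bot.camera(name): name is "scene" or "top" or "wrist"; returns a dict with "image" (480x640x3 uint8, red, green, blue), "range_z" (480x640 float32, m along the optical axis (not along the pixel's ray), 0 where there is no reading), "fx", "fy", "cx", "cy" (pixels), "rvec" (rotation vector, rad) and "tvec" (3), from world to camera coordinates, as OpenCV has them. Camera axes: x right, y down, z forward; pixel columns grow to the right and rows downward; lengths in m; the calibration is good to about 2 mm. A picture is of the moment at which its call begins.
- bot.job_done(): hands the job in; it is judged then, once.
The state is a dict: "clock": time; "joint_pos": joint angles; "joint_vel": joint speeds; "tau": joint torques, N m; "eef_pos": TCP position; "tool_rot": TCP orientation; "ft_force": force on the tool from outside, world axes, zero at the start; "ft_torque": the same for the moment, N m; "grip_width": finger opening in m; "grasp_force": force on a finger pad.
Only numpy, scipy, OpenCV 4.12 (cv2) and the standard library are available. Lean on these libraries where they do the work, as an engineer would, in place of code of your own. Each camera call takes 0.05 s, during which the arm holds its last target. There are 200 camera calls.

## Working session

There is one attempt and no reset: what is moved stays moved. The work goes in short steps, Python scripts to look and compute and a tool call to move; the robot and the scene stay as the last step left them, time stands still between calls to the robot, and variables do not carry over. Pictures are saved under pics/ and viewed, at most 10 in all, crops included, and the job is handed in when it is done.

Besides the shell and the picture viewer there is one more tool, called after "Request:" as a command line: name --argument value ..., lists and objects as JSON in quotes. jog_arm: Moves the arm, as the interface text tells. Scaled input: -1 to 1 covers 300 mm each way for a shift and pi/4 rad each way for a turn. Its arguments: {"type":"object","properties":{"deltas":{"type":"array","items":{"type":"object","properties":{"fingers":{"type":"number"},"delta_pos":{"type":"array","items":{"type":"number"}},"yaw":{"type":"number"}}}}},"required":["deltas"]}

```bash
mkdir -p pics; cat > h.py <<'E'
import numpy as np, cv2
from workcell import bot
def pts(c):
    R=cv2.Rodrigues(np.array(c["rvec"],float))[0]; t=np.array(c["tvec"],float).ravel()
    z=c["range_z"].astype(float); v,u=np.mgrid[:480,:640]
    P=np.stack([(u-c["cx"])/c["fx"]*z,(v-c["cy"])/c["fy"]*z,z],-1)
    W=(P-t)@R; W[z<=0]=np.nan
    return W
def save(c,n): cv2.imwrite(f"pics/{n}.png",c["image"][...,::-1])
E
python3 - <<'E'
from h import *
ims=[]
for n in("top","scene"):
    c=bot.camera(n); save(c,n); np.savez(n,**c)
    print(n,c["fx"],c["tvec"],c["rvec"])
o=bot.get_obs();print(o["eef_pos"],o["tool_rot"],o["clock"])
E
```

```text
top 442.03241242964225 [0.17551162 0.53758693 1.26478954] [ 2.06612807 -2.15032652  0.22340315]
scene 440.4574705487896 [-0.53032045 -0.09493104  1.37216829] [ 2.16540766  0.78586462 -0.3506341 ]
[0.13071213 0.48201494 0.2304854 ] [ 1.31995520e-01  9.91249847e-01 -9.53650554e-04 -1.19052552e-04] 0.1
```

View pics/top.png

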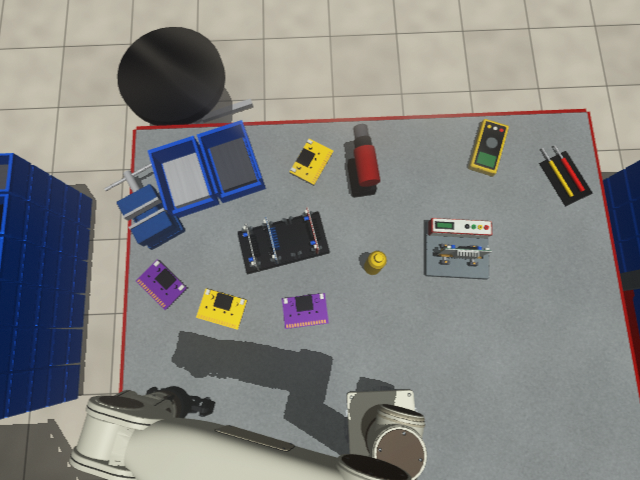

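View pics/scene.png

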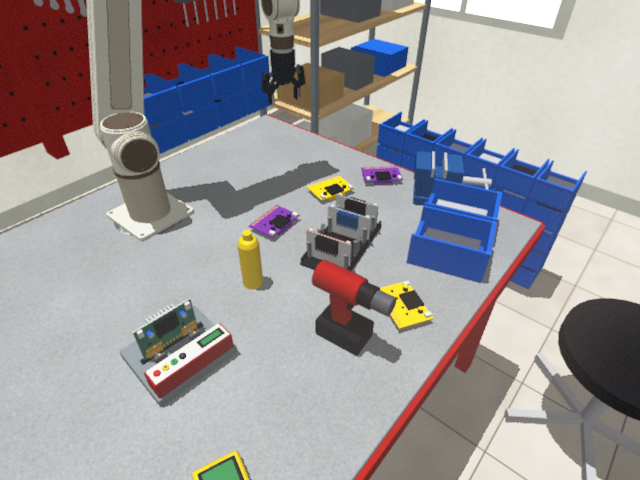

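The top view shows the rack at about (284,240), with boards at columns ~250, ~270 (blue) and ~313 (red), so the free slot is near column 292. The stand is at (458,248) with its red box to the back (world +x). The can is at (376,262) and the drill at (365,165). Next I measure these.

```bash
python3 - <<'E'
from h import *
c=dict(np.load("top.npz")); W=pts(c); im=c["image"]; 
v,u=np.mgrid[:480,:640]
def rect(m,n):
    P=W[m][:,:2]; r=cv2.minAreaRect((P*1000).astype(np.float32)); print(n,m.sum(),np.round(r[0],1),np.round(r[1],1),round(r[2],2), 'z',np.round(np.percentile(W[m][:,2],[2,50,98]),4))
roiS=(u>415)&(u<500)&(v>210)&(v<285)
roiR=(u>230)&(u<335)&(v>205)&(v<275)
z=W[...,2]
def op(m): return cv2.morphologyEx(m.astype(np.uint8),cv2.MORPH_OPEN,np.ones((2,2)))>0
rect(op(roiS&(z>.015)&(z<.03)),'base'); rect(op(roiS&(z>.06)&(z<.078)&(v<238)),'box')
rect(op(roiS&(z>.095)&(v>238)),'green top')
dark=im.max(2)<60
rect(op(roiR&(z>.005)&(z<.016)&dark),'rack')
m=op(roiR&(z>.085)); 
n,l,s,_=cv2.connectedComponentsWithStats(m.astype(np.uint8))
for i in range(1,n):
    if s[i,4]>15: rect(l==i,('comp',s[i].tolist(),im[l==i].mean(0).round()))
roi=(u>345)&(u<395)&(v>245)&(v<280); rect(roi&(z>.1),'can')
print(np.nanmax(z[roi]))
E
```

```text
base 1889 [ 489.7 -262.3] [201.8 151.2] 77.19 z [nan nan nan]
box 926 [ 556.3 -284.6] [210.2  56. ] 89.95 z [nan nan nan]
green top 359 [ 481.6 -287.2] [172.1  47.7] 85.57 z [nan nan nan]
rack 1868 [545.7 267.5] [124.9 255.7] 14.28 z [nan nan nan]
('comp', [306, 209, 5, 7, 23], array([144., 131., 126.])) 23 [626.2 184.6] [10.5 45.3] 79.38 z [0.0008 0.0981 0.1026]
('comp', [309, 217, 13, 33, 208], array([76., 68., 66.])) 208 [560.3 164.5] [114.3  30.2] 18.01 z [nan nan nan]
('comp', [265, 219, 5, 6, 20], array([127., 134., 136.])) 20 [600.9 312.3] [43.6  9.5] 13.17 z [-0.0011  0.097   0.1023]
('comp', [245, 226, 5, 8, 25], array([109., 112., 109.])) 25 [579.6 370.9] [47.3  9.4] 13.28 z [0.0273 0.0953 0.1045]
('comp', [267, 227, 14, 23, 168], array([60., 75., 98.])) 168 [548.3 291.4] [82.1 19.6] 18.4 z [nan nan nan]
('comp', [247, 235, 13, 33, 204], array([65., 67., 66.])) 204 [505.2 346.9] [94.6 25.8] 10.9 z [0.0706 0.0959 0.1033]
('comp', [274, 256, 5, 6, 20], array([103., 110., 113.])) 20 [487.3 288.5] [26.9 10.1] 20.57 z [0.019  0.0907 0.1033]
can 302 [457.4  -2.5] [49.4 50. ] 86.29 z [0.1072 0.1454 0.1707]
0.1726512188203257
```

```bash
cat >> h.py <<'E'
from scipy.spatial.transform import Rotation as Rot
def to(x,y,z,phi):
    "deltas (normalised) to world TCP x,y,z with tool y heading phi deg"
    o=bot.get_obs(); R=Rot.from_quat(o["tool_rot"]).as_matrix()
    d=R.T@(np.array([x,y,z])-o["eef_pos"]); h=np.degrees(np.arctan2(R[1,1],R[0,1]))
    print("delta",np.round(d/.3,4),"yaw",round((h-phi)/45,4),"| heading",round(h,2),"pos",np.round(o["eef_pos"],4),"f",np.round(o["ft_force"],1),"t",o["clock"])
E
python3 -c "
from h import *
to(.44,.26,.33,106)"
```

```text
delta [-1.1887 -0.4451 -0.3308] yaw -0.6927 | heading 74.83 pos [0.1307 0.482  0.2305] f [ 0.8 -0.1 -0.2] t 0.1
```

Request:
jog_arm --deltas '[{"delta_pos": [-0.15,-0.06,-0.04],"yaw": -0.1,"fingers": 1},{"delta_pos": [-0.3,-0.12,-0.08],"yaw": -0.2,"fingers": 1},{"delta_pos": [-0.45,-0.18,-0.13],"yaw": -0.3,"fingers": 1},{"delta_pos": [-0.6,-0.24,-0.17],"yaw": -0.4,"fingers": 1},{"delta_pos": [-0.75,-0.3,-0.22],"yaw": -0.5,"fingers": 1},{"delta_pos": [-0.9,-0.36,-0.26],"yaw": -0.6,"fingers": 1},{"delta_pos": [-1,-0.42,-0.3],"yaw": -0.65,"fingers": 1},{"delta_pos": [-1,-0.445,-0.33],"yaw": -0.6927,"fingers": 1},{"delta_pos": [-1,-0.445,-0.33],"yaw": -0.6927,"fingers": 1},{"delta_pos": [-1,-0.445,-0.33],"yaw": -0.6927,"fingers": 1}]'

```text
clock: 1.1
eef_pos: [0.3853, 0.2753, 0.3299]
tool_rot: [-0.139, 0.99, 0.0, -0.0]
ft_force: [-0.7, 0.6, -0.1]
grip_width: 0.0857
grasp_force: 0.0
```

```bash
python3 -c "
from h import *
c=bot.camera('wrist'); save(c,'w1'); np.savez('w1',**c)
R=cv2.Rodrigues(c['rvec'])[0]; print(-R.T@c['tvec'],R[2])
to(.48,-.27,.3,-3)"
```

```text
[0.31555755 0.2554642  0.47302077] [ 0.26609888  0.0768433  -0.96087798]
delta [ 0.1969 -1.8352  0.0991] yaw 2.4225 | heading 106.01 pos [0.385  0.2755 0.3296] f [ 0.5 -0.3  0.1] t 1.15
```

View pics/w1.png

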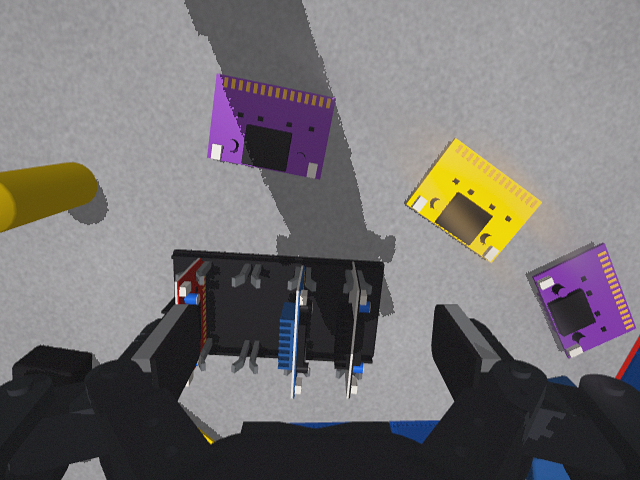

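The view shows the free slot's posts at about (247,275) and (247,352), between red (~195) and blue (~293, heatsink to image-left, i.e. towards the free slot). The black board is at ~352. Now I measure the rack geometry from this view's range data.

```bash
python3 - <<'E'
from h import *
c=dict(np.load("w1.npz")); W=pts(c); im=c["image"].astype(int)
v,u=np.mgrid[:480,:640]; z=W[...,2]
# posts: grey, z up to 69 mm
sat=im.max(2)-im.min(2)
m=(u>225)&(u<270)&(v>258)&(v<380)&(z>.03)&(z<.08)
n,l,s,_=cv2.connectedComponentsWithStats(m.astype(np.uint8))
for i in range(1,n):
    if s[i,4]>20: P=W[l==i]; print('freepost',s[i].tolist(),P.mean(0).round(4),P.min(0).round(4),P.max(0).round(4))
t=(u>170)&(u<388)&(v>245)&(v<365)&(z>.004)&(z<.016)&(im.max(2)<60)
P=(W[t][:,:2]*1000).astype(np.float32); r=cv2.minAreaRect(P); print('tray',r, cv2.boxPoints(r).round(1).tolist())
b=(im[...,2]>im[...,0]+35)&(u>275)&(u<310)&(v>255)&(v<402)
for lo,hi in((.03,.05),(.05,.07),(.07,.09),(.09,.11)):
    Q=W[b&(z>lo)&(z<hi)]
    if len(Q): print('blue',lo,len(Q),Q.mean(0).round(4),cv2.minAreaRect((Q[:,:2]*1000).astype(np.float32)))
# top edges of blue plate
e=(u>275)&(u<312)&(v>255)&(v<402)&(z>.094)&(z<.11); Q=(W[e][:,:2]*1000).astype(np.float32); print('bluetop',len(Q),cv2.minAreaRect(Q),W[e][:,2].max())
e=(u>340)&(u<372)&(v>255)&(v<402)&(z>.094)&(z<.11); Q=(W[e][:,:2]*1000).astype(np.float32); print('blacktop',len(Q),cv2.minAreaRect(Q))
E
```

```text
freepost [232, 266, 17, 21, 197] [0.4962 0.2189 0.0562] [0.4916 0.211  0.03  ] [0.5034 0.2245 0.0704]
freepost [251, 267, 9, 21, 155] [0.4922 0.2352 0.0561] [0.4879 0.2292 0.03  ] [0.5001 0.2425 0.0697]
freepost [231, 348, 16, 25, 202] [0.6033 0.242  0.0552] [0.5987 0.2339 0.0313] [0.6119 0.2479 0.0695]
freepost [249, 348, 9, 26, 166] [0.5992 0.2583 0.0548] [0.5949 0.2527 0.0309] [0.6068 0.266  0.07  ]
tray ((540.3819580078125, 268.7547607421875), (132.7992706298828, 262.925048828125), 12.037515640258789) [[448.0, 383.5], [502.8999938964844, 126.30000305175781], [632.7000122070312, 154.0], [577.9000244140625, 411.20001220703125]]
blue 0.03 20 [0.481  0.2877 0.0415] ((484.37237548828125, 288.72918701171875), (21.413606643676758, 1.8307033777236938), 15.405673027038574)
blue 0.05 82 [0.5066 0.2821 0.0624] ((533.3117065429688, 284.0516357421875), (117.48587799072266, 17.599443435668945), 3.9539239406585693)
blue 0.07 158 [0.5149 0.2817 0.0821] ((534.212890625, 288.0202331542969), (118.83938598632812, 20.147478103637695), 12.288918495178223)
blue 0.09 952 [0.5378 0.2888 0.097 ] ((539.624267578125, 288.67974853515625), (129.6599578857422, 20.218263626098633), 12.230755805969238)
bluetop 1477 ((538.8953247070312, 292.592041015625), (129.84420776367188, 27.972421646118164), 12.505634307861328) 0.1022046766193029
blacktop 1345 ((521.1798095703125, 354.873046875), (129.6992645263672, 25.01350975036621), 14.91460132598877)
```

Request:
jog_arm --deltas '[{"delta_pos": [0.02,-0.15,0],"yaw": 0.16,"fingers": 1},{"delta_pos": [0.04,-0.3,0],"yaw": 0.32,"fingers": 1},{"delta_pos": [0.06,-0.45,0],"yaw": 0.48,"fingers": 1},{"delta_pos": [0.08,-0.6,0],"yaw": 0.64,"fingers": 1},{"delta_pos": [0.1,-0.75,0],"yaw": 0.8,"fingers": 1},{"delta_pos": [0.1,-0.92,0],"yaw": 0.98,"fingers": 1},{"delta_pos": [0.1,-0.92,0],"yaw": 1,"fingers": 1}]'

```text
clock: 1.85
eef_pos: [0.4332, -0.0022, 0.3293]
tool_rot: [0.255, 0.967, -0.001, -0.0]
ft_force: [0.1, 1.1, -0.2]
grip_width: 0.0853
grasp_force: 0.0
```

```bash
python3 -c "
from h import *
to(.48,-.27,.3,-3)"
```

```text
delta [-0.5755 -0.6997  0.0992] yaw 1.4107 | heading 60.48 pos [ 0.4332 -0.0022  0.3293] f [ 0.1  1.1 -0.2] t 1.85
```

Request:
jog_arm --deltas '[{"delta_pos": [-0.09,-0.11,0],"yaw": 0.18,"fingers": 1},{"delta_pos": [-0.18,-0.22,0],"yaw": 0.36,"fingers": 1},{"delta_pos": [-0.27,-0.33,0],"yaw": 0.54,"fingers": 1},{"delta_pos": [-0.36,-0.44,0],"yaw": 0.72,"fingers": 1},{"delta_pos": [-0.45,-0.55,0],"yaw": 0.9,"fingers": 1},{"delta_pos": [-0.5755,-0.7,0],"yaw": 1,"fingers": 1},{"delta_pos": [-0.5755,-0.7,0.03],"yaw": 1,"fingers": 1}]'

```text
clock: 2.55
eef_pos: [0.4834, -0.2685, 0.3201]
tool_rot: [0.603, 0.798, -0.0, 0.0]
ft_force: [1.1, -0.5, -0.1]
grip_width: 0.0855
grasp_force: 0.0
```

```bash
python3 -c "
from h import *
c=bot.camera('wrist'); save(c,'w2'); np.savez('w2',**c)
to(.48,-.27,.3,-3)"
```

```text
delta [-0.0067 -0.0103  0.0593] yaw 0.4208 | heading 15.94 pos [ 0.4825 -0.2673  0.3178] f [-0.7 -0.4 -1.8] t 2.6
```

View pics/w2.png

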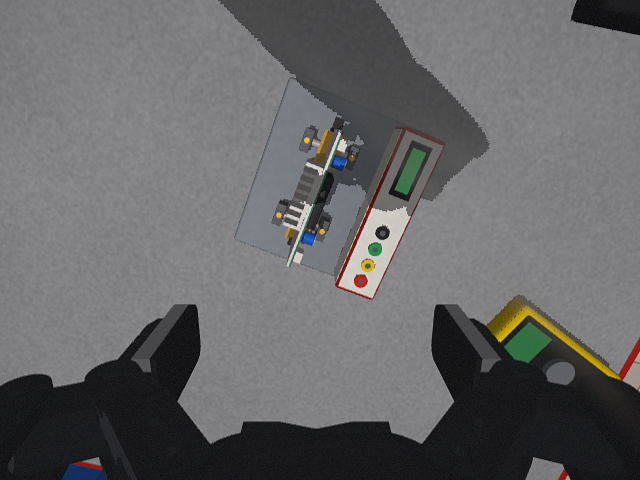

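The green board runs diagonally at about (315,200), with the box behind it at (390,215), all clear of the fingers. Next I measure the box, base and board.

```bash
python3 - <<'E'
from h import *
c=dict(np.load("w2.npz")); W=pts(c); im=c["image"].astype(int)
v,u=np.mgrid[:480,:640]; z=W[...,2]; roi=(u>230)&(u<450)&(v>70)&(v<302)
def rect(m,n):
    m=m.astype(np.uint8); k,l,s,_=cv2.connectedComponentsWithStats(m); i=1+s[1:,4].argmax(); m=l==i
    r=cv2.minAreaRect((W[m][:,:2]*1000).astype(np.float32)); print(n,m.sum(),np.round(r[0],1),np.round(r[1],1),round(r[2],2),np.round(np.percentile(W[m][:,2],[2,50,98]),4))
rect(roi&(z>.065)&(z<.075)&(u>330),'box')
rect(roi&(z>.018)&(z<.03),'base')
g=roi&(z>.108)&(z<.13); rect(g,'greentop')
rect(g&(z>.116),'greentop2')
rect(g&(im[...,1]>im[...,0]+8)&(im[...,1]>im[...,2]+8),'greenplate')
E
```

```text
box 7543 [ 557.2 -268.3] [180.   46.6] 84.46 [0.0668 0.0714 0.0744]
base 14028 [ 495.7 -262.6] [190.4 167.3] 84.35 [0.0224 0.0244 0.0263]
greentop 2326 [ 473.4 -262.6] [130.   28.1] 84.43 [0.1098 0.1188 0.1214]
greentop2 2091 [ 473.3 -262.6] [130.  28.] 84.47 [0.1167 0.119  0.1215]
greenplate 269 [ 478.9 -263.4] [129.4   2.4] 84.51 [0.1181 0.1202 0.1218]
```

```bash
python3 -c "
from h import *
to(.4734,-.2626,.08,-5.55)"
```

```text
delta [ 0.0214 -0.0225  0.7927] yaw 0.4774 | heading 15.94 pos [ 0.4825 -0.2673  0.3178] f [-0.7 -0.4 -1.8] t 2.6
```

Request:
jog_arm --deltas '[{"delta_pos": [0.01,-0.01,0.12],"yaw": 0.16,"fingers": 0.7},{"delta_pos": [0.0214,-0.0225,0.26],"yaw": 0.32,"fingers": 0.7},{"delta_pos": [0.0214,-0.0225,0.4],"yaw": 0.4774,"fingers": 0.7},{"delta_pos": [0.0214,-0.0225,0.52],"yaw": 0.4774,"fingers": 0.7},{"delta_pos": [0.0214,-0.0225,0.55],"yaw": 0.4774,"fingers": 0.7},{"delta_pos": [0.0214,-0.0225,0.55],"yaw": 0.4774,"fingers": 0.7},{"delta_pos": [0.0214,-0.0225,0.55],"yaw": 0.4774,"fingers": 0.7}]'

```text
clock: 3.3
eef_pos: [0.475, -0.2609, 0.1581]
tool_rot: [0.739, 0.673, 0.001, 0.001]
ft_force: [0.0, 0.4, 0.6]
grip_width: 0.06
grasp_force: 0.0
```

```bash
python3 -c "
from h import *
to(.4734,-.2626,.08,-5.55)"
```

```text
delta [-0.0058 -0.0054  0.2604] yaw 0.0039 | heading -5.37 pos [ 0.475  -0.2609  0.1581] f [0.  0.4 0.6] t 3.3
```

Request:
jog_arm --deltas '[{"delta_pos": [-0.006,-0.005,0.07],"yaw": 0.004,"fingers": 0.7},{"delta_pos": [-0.006,-0.005,0.16],"yaw": 0.004,"fingers": 0.7},{"delta_pos": [-0.006,-0.005,0.22],"yaw": 0.004,"fingers": 0.7},{"delta_pos": [-0.006,-0.005,0.25],"yaw": 0.004,"fingers": 0.7},{"delta_pos": [-0.006,-0.005,0.25],"yaw": 0.004,"fingers": 0.7},{"delta_pos": [-0.006,-0.005,0.25],"yaw": 0.004,"fingers": 0.2},{"delta_pos": [-0.006,-0.005,0.25],"yaw": 0.004,"fingers": 0.1},{"delta_pos": [-0.006,-0.005,0.25],"yaw": 0.004,"fingers": 0.1},{"delta_pos": [-0.006,-0.005,0.25],"yaw": 0.004,"fingers": 0.1},{"delta_pos": [-0.006,-0.005,0.25],"yaw": 0.004,"fingers": 0.1}]'

```text
clock: 4.3
eef_pos: [0.4741, -0.2639, 0.0834]
tool_rot: [0.741, 0.671, 0.001, 0.002]
ft_force: [2.2, 0.8, 6.1]
grip_width: 0.0277
grasp_force: 61.3
```

```bash
python3 -c "
from h import *
o=bot.get_obs(); print(o['grip_width'],o['grasp_force'])
to(.4734,-.2626,.08,-5.55)"
```

```text
0.02774159687150115 61.292617321014404
delta [ 0.004  -0.0027  0.0113] yaw -0.0021 | heading -5.64 pos [ 0.4741 -0.2639  0.0834] f [2.2 0.8 6.1] t 4.3
```

Request:
jog_arm --deltas '[{"delta_pos": [0,0,-0.03],"yaw": 0,"fingers": 0.1},{"delta_pos": [0,0,-0.07],"yaw": 0,"fingers": 0.1},{"delta_pos": [0,0,-0.11],"yaw": 0,"fingers": 0.1},{"delta_pos": [0,0,-0.17],"yaw": 0,"fingers": 0.1},{"delta_pos": [0,0,-0.27],"yaw": 0,"fingers": 0.1},{"delta_pos": [0,0,-0.4],"yaw": 0,"fingers": 0.1},{"delta_pos": [0,0,-0.53],"yaw": 0,"fingers": 0.1},{"delta_pos": [0,0,-0.65],"yaw": 0,"fingers": 0.1},{"delta_pos": [0,0,-0.72],"yaw": 0,"fingers": 0.1}]'

```text
clock: 5.2
eef_pos: [0.4716, -0.2633, 0.3006]
tool_rot: [0.741, 0.671, 0.0, 0.001]
ft_force: [0.4, -0.4, -2.2]
grip_width: 0.0271
grasp_force: 61.0
```

```bash
python3 -c "
from h import *
o=bot.get_obs(); print(o['grip_width'],o['grasp_force'])
to(.5479,.2345,.3,102)"
```

```text
0.027062258014078196 61.04658007621765
delta [ 1.6762e+00  8.8900e-02 -3.0000e-04] yaw -2.3929 | heading -5.68 pos [ 0.4716 -0.2633  0.3006] f [ 0.4 -0.4 -2.2] t 5.2
```

Request:
jog_arm --deltas '[{"delta_pos": [0.1,0.005,0],"yaw": -0.16,"fingers": 0.1},{"delta_pos": [0.24,0.01,0],"yaw": -0.32,"fingers": 0.1},{"delta_pos": [0.38,0.02,0],"yaw": -0.48,"fingers": 0.1},{"delta_pos": [0.52,0.03,0],"yaw": -0.64,"fingers": 0.1},{"delta_pos": [0.66,0.035,0],"yaw": -0.8,"fingers": 0.1},{"delta_pos": [0.8,0.04,0],"yaw": -0.98,"fingers": 0.1}]'

```text
clock: 5.8
eef_pos: [0.5063, -0.0241, 0.2971]
tool_rot: [0.433, 0.902, -0.001, -0.001]
ft_force: [0.2, 0.3, -1.5]
grip_width: 0.0272
grasp_force: 60.9
```

```bash
python3 -c "
from h import *
to(.5479,.2345,.3,102)"
```

```text
delta [ 0.5859  0.6474 -0.0107] yaw -1.4061 | heading 38.72 pos [ 0.5063 -0.0241  0.2971] f [ 0.2  0.3 -1.5] t 5.8
```

Request:
jog_arm --deltas '[{"delta_pos": [0.09,0.1,0],"yaw": -0.17,"fingers": 0.1},{"delta_pos": [0.19,0.21,0],"yaw": -0.34,"fingers": 0.1},{"delta_pos": [0.29,0.32,0],"yaw": -0.51,"fingers": 0.1},{"delta_pos": [0.39,0.43,0],"yaw": -0.68,"fingers": 0.1},{"delta_pos": [0.47,0.52,0],"yaw": -0.85,"fingers": 0.1},{"delta_pos": [0.52,0.57,0],"yaw": -1,"fingers": 0.1},{"delta_pos": [0.53,0.58,0],"yaw": -1,"fingers": 0.1}]'

```text
clock: 6.5
eef_pos: [0.544, 0.2094, 0.2962]
tool_rot: [0.055, 0.998, -0.001, -0.001]
ft_force: [0.1, -1.0, -2.0]
grip_width: 0.0273
grasp_force: 60.8
```

```bash
python3 -c "
from h import *
to(.5479,.2345,.25,102)"
```

```text
delta [-0.0041  0.0848  0.154 ] yaw -0.4071 | heading 83.68 pos [0.544  0.2094 0.2962] f [ 0.1 -1.  -2. ] t 6.5
```

Request:
jog_arm --deltas '[{"delta_pos": [0,0.03,0.05],"yaw": -0.14,"fingers": 0.1},{"delta_pos": [-0.004,0.06,0.1],"yaw": -0.28,"fingers": 0.1},{"delta_pos": [-0.004,0.084,0.15],"yaw": -0.407,"fingers": 0.1},{"delta_pos": [-0.004,0.084,0.154],"yaw": -0.407,"fingers": 0.1},{"delta_pos": [-0.004,0.084,0.154],"yaw": -0.407,"fingers": 0.1},{"delta_pos": [-0.004,0.084,0.154],"yaw": -0.407,"fingers": 0.1}]'

```text
clock: 7.1
eef_pos: [0.5493, 0.2313, 0.2521]
tool_rot: [-0.101, 0.995, -0.0, 0.0]
ft_force: [-0.3, -0.2, -1.3]
grip_width: 0.0271
grasp_force: 60.9
```

```bash
python3 -c "
from h import *
c=bot.camera('wrist'); save(c,'w3'); np.savez('w3',**c)
to(.5479,.2345,.0634,102)"
```

```text
delta [0.0042 0.011  0.6298] yaw -0.0087 | heading 101.61 pos [0.5495 0.2315 0.2523] f [-0.7 -0.1 -1.6] t 7.15
```

View pics/w3.png

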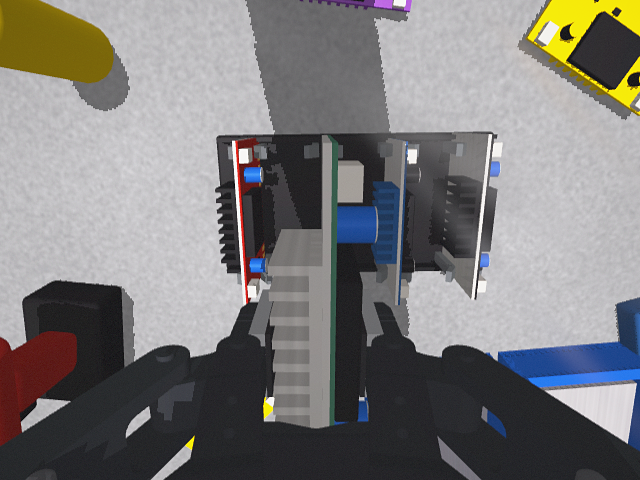

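Request:
jog_arm --deltas '[{"delta_pos": [0.004,0.011,0.08],"yaw": -0.009,"fingers": 0.1},{"delta_pos": [0.004,0.011,0.18],"yaw": -0.009,"fingers": 0.1},{"delta_pos": [0.004,0.011,0.28],"yaw": -0.009,"fingers": 0.1},{"delta_pos": [0.004,0.011,0.36],"yaw": -0.009,"fingers": 0.1},{"delta_pos": [0.004,0.011,0.4],"yaw": -0.009,"fingers": 0.1},{"delta_pos": [0.004,0.011,0.4],"yaw": -0.009,"fingers": 0.1},{"delta_pos": [0.004,0.011,0.4],"yaw": -0.009,"fingers": 0.1}]'

```text
clock: 7.85
eef_pos: [0.5482, 0.2353, 0.1325]
tool_rot: [-0.106, 0.994, 0.0, 0.001]
ft_force: [0.3, -0.5, -1.7]
grip_width: 0.0273
grasp_force: 61.0
```

```bash
python3 -c "
from h import *
to(.5479,.2345,.0634,102)"
```

```text
delta [ 0.0019 -0.0026  0.2303] yaw 0.0027 | heading 102.12 pos [0.5482 0.2353 0.1325] f [ 0.3 -0.5 -1.7] t 7.85
```

Request:
jog_arm --deltas '[{"delta_pos": [0.002,-0.003,0.05],"yaw": 0,"fingers": 0.1},{"delta_pos": [0.002,-0.003,0.1],"yaw": 0,"fingers": 0.1},{"delta_pos": [0.002,-0.003,0.14],"yaw": 0,"fingers": 0.1},{"delta_pos": [0.002,-0.003,0.17],"yaw": 0,"fingers": 0.1},{"delta_pos": [0.002,-0.003,0.2],"yaw": 0,"fingers": 0.1},{"delta_pos": [0.002,-0.003,0.22],"yaw": 0,"fingers": 0.1},{"delta_pos": [0.002,-0.003,0.225],"yaw": 0,"fingers": 0.1},{"delta_pos": [0.002,-0.003,0.225],"yaw": 0,"fingers": 0.1}]'

```text
clock: 8.65
eef_pos: [0.5469, 0.2342, 0.0637]
tool_rot: [-0.106, 0.994, -0.0, 0.0]
ft_force: [-0.1, -0.4, -1.9]
grip_width: 0.0273
grasp_force: 61.9
```

```bash
python3 -c "
from h import *
to(.5479,.2345,.0634,102)"
```

```text
delta [-0.0035  0.0003  0.001 ] yaw 0.0036 | heading 102.16 pos [0.5469 0.2342 0.0637] f [-0.1 -0.4 -1.9] t 8.65
```

Request:
jog_arm --deltas '[{"delta_pos": [0,0,0.004],"yaw": 0,"fingers": 0.1},{"delta_pos": [0,0,0.007],"yaw": 0,"fingers": 0.1},{"delta_pos": [0,0,0.007],"yaw": 0,"fingers": 0.1},{"delta_pos": [0,0,0.004],"yaw": 0,"fingers": 0.45},{"delta_pos": [0,0,0.0],"yaw": 0,"fingers": 0.45},{"delta_pos": [0,0,0.0],"yaw": 0,"fingers": 0.45}]'

```text
clock: 9.25
eef_pos: [0.5474, 0.2345, 0.064]
tool_rot: [-0.106, 0.994, 0.0, 0.001]
ft_force: [0.1, -0.3, -0.3]
grip_width: 0.0382
grasp_force: 0.0
```

```bash
python3 -c "
from h import *
o=bot.get_obs(); print(o['grip_width'],o['grasp_force'])
to(.5479,.2345,.25,102)"
```

```text
0.03819645946781857 0.0
delta [-0.0025 -0.     -0.62  ] yaw 0.0035 | heading 102.16 pos [0.5474 0.2345 0.064 ] f [ 0.1 -0.3 -0.3] t 9.25
```

Request:
jog_arm --deltas '[{"delta_pos": [0,0,-0.06],"yaw": 0,"fingers": 0.45},{"delta_pos": [0,0,-0.2],"yaw": 0,"fingers": 0.45},{"delta_pos": [0,0,-0.34],"yaw": 0,"fingers": 0.45},{"delta_pos": [0.08,0.05,-0.5],"yaw": 0,"fingers": 0.5},{"delta_pos": [0.16,0.1,-0.62],"yaw": 0,"fingers": 0.55},{"delta_pos": [0.24,0.15,-0.72],"yaw": 0,"fingers": 0.55},{"delta_pos": [0.28,0.2,-0.74],"yaw": 0,"fingers": 0.55},{"delta_pos": [0.28,0.2,-0.74],"yaw": 0,"fingers": 0.55}]'

```text
clock: 10.05
eef_pos: [0.4514, 0.2769, 0.2882]
tool_rot: [-0.107, 0.994, 0.001, 0.002]
ft_force: [0.4, -0.7, 0.5]
grip_width: 0.0469
grasp_force: 0.0
```

```bash
python3 -c "
from h import *
c=bot.camera('wrist'); save(c,'w4'); np.savez('w4',**c)
to(.535,.2952,.18,102)"
```

```text
delta [-0.2834  0.0035  0.3561] yaw 0.0061 | heading 102.27 pos [0.4519 0.276  0.2866] f [-0.2 -0.2 -0.6] t 10.1
```

View pics/w4.png

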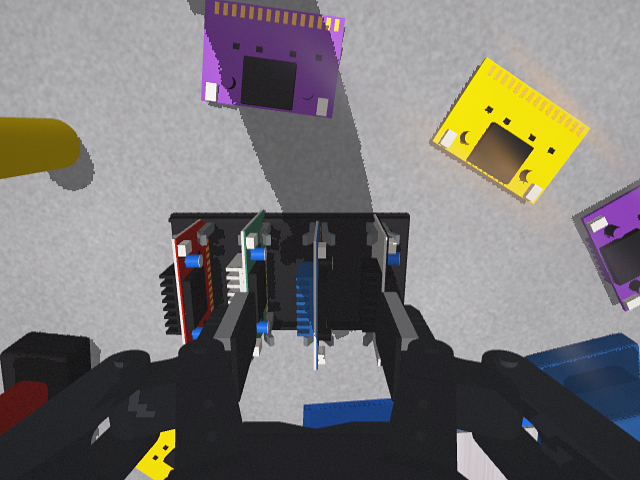

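The green board stands in the free slot (plate at column ~252), let go. The blue plate is at column ~317 with its heatsink on the left. Next I measure where the blue top is and how far the board leans.

```bash
python3 - <<'E'
from h import *
c=dict(np.load("w4.npz")); W=pts(c); im=c["image"].astype(int); v,u=np.mgrid[:480,:640]
a=np.radians(102); r=np.array([np.cos(a),np.sin(a)]); l=np.array([r[1],-r[0]]); F=np.array([.5473,.2385])
D=W[...,:2]-F; X=D@r*1000; Y=D@l*1000; Z=W[...,2]*1000
on=(u>230)&(u<345)&(v>200)&(v<375)
for n,lo,hi in(("green",-25,20),("blue",30,85)):
    m=on&(X>lo)&(X<hi)&(Z>92)&(Z<112); Q=np.stack([X[m],Y[m]],1).astype(np.float32)
    print(n,m.sum(),cv2.minAreaRect(Q),np.percentile(Z[m],[5,50,95]).round(1))
    for zl in range(25,105,10):
        for nm,ys in(("ends",(abs(Y)>50)),("mid",abs(Y)<28)):
            k=on&(X>lo)&(X<hi)&(Z>zl)&(Z<zl+10)&ys
            if k.sum()>15: print(n,nm,zl,k.sum(),np.percentile(X[k],[3,25,50,75,97]).round(1),np.percentile(Y[k],[2,98]).round(0))
E
```

```text
green 1186 ((-7.21758508682251, -4.77716064453125), (131.12135314941406, 26.216644287109375), 89.66634368896484) [ 93.1  98.6 100.8]
green ends 25 124 [-20.9   1.2   4.2   8.8  18. ] [-70.  66.]
green ends 35 78 [-2.5  0.6  1.1  8.5  9.4] [-70.  60.]
green ends 45 71 [-2.2 -0.   0.3  4.5  9.3] [-70.  59.]
green ends 55 139 [-2.6 -0.4  5.1  7.5 11.4] [-70.  62.]
green mid 55 69 [7.2 7.4 7.6 7.8 7.9] [-26.  17.]
green ends 65 178 [-15.9  -1.2  10.8  12.8  14.8] [-70.  62.]
green mid 65 96 [6.5 6.8 7.  7.2 7.5] [-27.  18.]
green ends 75 38 [-5.2 -2.6 -2.  -1.7  4.8] [-70. -55.]
green mid 75 127 [ 3.3  6.1  6.4  6.5 10.5] [-27.  28.]
green ends 85 92 [-5.6 -2.7  0.5  4.3  5.1] [-70.  54.]
green mid 85 207 [-20.6 -17.1 -12.4   5.7   6.1] [-27.  17.]
green ends 95 271 [-6.8 -4.6 -2.7  1.2  4. ] [-70.  57.]
green mid 95 505 [-18.   -9.   -1.8   3.7   5.4] [-28.  17.]
blue 2063 ((54.552310943603516, 3.5459060668945312), (130.57919311523438, 27.90088653564453), 89.3816146850586) [ 93.7  98.6 101.1]
blue ends 25 98 [31.5 51.1 60.1 69.3 81.3] [-64.  67.]
blue ends 35 40 [51.8 54.9 61.  66.2 70.1] [-62. -57.]
blue ends 45 53 [52.5 57.  61.  65.  70. ] [-62. -51.]
blue ends 55 154 [50.7 54.1 57.  67.7 71.2] [-61.  62.]
blue mid 55 56 [42.2 45.9 50.1 53.1 65.4] [-27. -21.]
blue ends 65 239 [46.  48.4 52.2 73.3 77.2] [-61.  62.]
blue mid 65 85 [42.4 47.5 53.2 63.9 68.8] [-27. -21.]
blue ends 75 27 [57.  58.8 60.7 62.  67.2] [-62.  56.]
blue mid 75 101 [41.7 46.6 53.3 62.8 67.8] [-27. -21.]
blue ends 85 81 [57.3 60.6 63.3 65.2 67.3] [-62.  53.]
blue mid 85 354 [41.2 44.1 47.7 50.7 66.4] [-27.  23.]
blue ends 95 270 [57.  58.8 61.3 64.2 67.1] [-61.  68.]
blue mid 95 1329 [41.6 50.7 56.4 62.7 68.1] [-26.  26.]
```

```bash
python3 -c "
from h import *
to(.5392,.2935,.16,102)"
```

```text
delta [-0.2957 -0.005   0.4228] yaw 0.0061 | heading 102.27 pos [0.4519 0.276  0.2866] f [-0.2 -0.2 -0.6] t 10.1
```

Request:
jog_arm --deltas '[{"delta_pos": [-0.08,-0.002,0.1],"yaw": 0.006,"fingers": 0.55},{"delta_pos": [-0.17,-0.005,0.2],"yaw": 0.006,"fingers": 0.55},{"delta_pos": [-0.26,-0.005,0.3],"yaw": 0.006,"fingers": 0.55},{"delta_pos": [-0.296,-0.005,0.4],"yaw": 0.006,"fingers": 0.55},{"delta_pos": [-0.296,-0.005,0.42],"yaw": 0.006,"fingers": 0.55},{"delta_pos": [-0.296,-0.005,0.42],"yaw": 0.006,"fingers": 0.55},{"delta_pos": [-0.296,-0.005,0.42],"yaw": 0.006,"fingers": 0.55}]'

```text
clock: 10.8
eef_pos: [0.5394, 0.2922, 0.1606]
tool_rot: [-0.103, 0.995, 0.0, 0.0]
ft_force: [-0.1, 0.3, 0.4]
grip_width: 0.0471
grasp_force: 0.0
```

```bash
python3 -c "
from h import *
to(.5392,.2935,.0634,102)"
```

```text
delta [-1.000e-04  4.200e-03  3.239e-01] yaw -0.0028 | heading 101.87 pos [0.5394 0.2922 0.1606] f [-0.1  0.3  0.4] t 10.8
```

Request:
jog_arm --deltas '[{"delta_pos": [0,0.004,0.08],"yaw": 0,"fingers": 0.55},{"delta_pos": [0,0.004,0.16],"yaw": 0,"fingers": 0.55},{"delta_pos": [0,0.004,0.24],"yaw": 0,"fingers": 0.55},{"delta_pos": [0,0.004,0.3],"yaw": 0,"fingers": 0.55},{"delta_pos": [0,0.004,0.32],"yaw": 0,"fingers": 0.55},{"delta_pos": [0,0.004,0.32],"yaw": 0,"fingers": 0.55},{"delta_pos": [0,0.004,0.32],"yaw": 0,"fingers": 0.3},{"delta_pos": [0,0.004,0.32],"yaw": 0,"fingers": 0.1},{"delta_pos": [0,0.004,0.32],"yaw": 0,"fingers": 0.1},{"delta_pos": [0,0.004,0.32],"yaw": 0,"fingers": 0.1},{"delta_pos": [0,0.004,0.32],"yaw": 0,"fingers": 0.1}]'

```text
clock: 11.9
eef_pos: [0.5403, 0.2947, 0.066]
tool_rot: [-0.104, 0.995, 0.001, 0.002]
ft_force: [-1.4, 1.0, 6.0]
grip_width: 0.0271
grasp_force: 60.1
```

```bash
python3 -c "
from h import *
o=bot.get_obs(); print(o['grip_width'],o['grasp_force'])
to(.5392,.2935,.3,102)"
```

```text
0.027141700345891917 60.149245262145996
delta [ 0.0012 -0.0016 -0.78  ] yaw -0.0022 | heading 101.9 pos [0.5403 0.2947 0.066 ] f [-1.4  1.   6. ] t 11.9
```

Request:
jog_arm --deltas '[{"delta_pos": [0,0,-0.04],"yaw": 0,"fingers": 0.1},{"delta_pos": [0,0,-0.1],"yaw": 0,"fingers": 0.1},{"delta_pos": [0,0,-0.18],"yaw": 0,"fingers": 0.1},{"delta_pos": [0,0,-0.28],"yaw": 0,"fingers": 0.1},{"delta_pos": [0,0,-0.4],"yaw": 0,"fingers": 0.1},{"delta_pos": [0,0,-0.53],"yaw": 0,"fingers": 0.1},{"delta_pos": [0,0,-0.66],"yaw": 0,"fingers": 0.1},{"delta_pos": [0,0,-0.78],"yaw": 0,"fingers": 0.1},{"delta_pos": [0,0,-0.78],"yaw": 0,"fingers": 0.1}]'

```text
clock: 12.8
eef_pos: [0.5408, 0.2942, 0.3044]
tool_rot: [-0.103, 0.995, 0.002, 0.005]
ft_force: [-0.3, 0.3, -2.7]
grip_width: 0.0271
grasp_force: 59.7
```

```bash
python3 -c "
from h import *
o=bot.get_obs(); print(o['grip_width'],o['grasp_force'])
to(.473,-.2605,.29,-5.55)"
```

```text
0.02711300690794905 59.66693580150604
delta [ 0.6021 -1.7631  0.0369] yaw 2.3872 | heading 101.87 pos [0.5408 0.2942 0.3044] f [-0.3  0.3 -2.7] t 12.8
```

Request:
jog_arm --deltas '[{"delta_pos": [0.04,-0.1,0],"yaw": 0.16,"fingers": 0.1},{"delta_pos": [0.08,-0.24,0],"yaw": 0.32,"fingers": 0.1},{"delta_pos": [0.13,-0.38,0],"yaw": 0.48,"fingers": 0.1},{"delta_pos": [0.18,-0.52,0],"yaw": 0.64,"fingers": 0.1},{"delta_pos": [0.23,-0.66,0],"yaw": 0.8,"fingers": 0.1},{"delta_pos": [0.28,-0.82,0],"yaw": 0.98,"fingers": 0.1}]'

```text
clock: 13.4
eef_pos: [0.506, 0.0343, 0.2963]
tool_rot: [0.28, 0.96, -0.001, -0.001]
ft_force: [2.6, -0.9, -3.5]
grip_width: 0.0272
grasp_force: 59.8
```

```bash
python3 -c "
from h import *
to(.473,-.2605,.29,-5.55)"
```

```text
delta [-0.4349 -0.8881  0.0218] yaw 1.4018 | heading 57.53 pos [0.506  0.0343 0.2963] f [ 2.6 -0.9 -3.5] t 13.4
```

Request:
jog_arm --deltas '[{"delta_pos": [-0.06,-0.13,0],"yaw": 0.17,"fingers": 0.1},{"delta_pos": [-0.12,-0.26,0],"yaw": 0.34,"fingers": 0.1},{"delta_pos": [-0.19,-0.4,0],"yaw": 0.51,"fingers": 0.1},{"delta_pos": [-0.26,-0.54,0],"yaw": 0.68,"fingers": 0.1},{"delta_pos": [-0.33,-0.68,0],"yaw": 0.85,"fingers": 0.1},{"delta_pos": [-0.39,-0.8,0],"yaw": 1,"fingers": 0.1},{"delta_pos": [-0.4,-0.82,0],"yaw": 1,"fingers": 0.1}]'

```text
clock: 14.1
eef_pos: [0.476, -0.2404, 0.2959]
tool_rot: [0.627, 0.779, -0.001, -0.001]
ft_force: [-0.1, 0.7, -2.7]
grip_width: 0.0272
grasp_force: 59.9
```

```bash
python3 -c "
from h import *
to(.473,-.2605,.25,-5.55)"
```

```text
delta [-0.0634 -0.0237  0.1529] yaw 0.3981 | heading 12.37 pos [ 0.476  -0.2404  0.2959] f [-0.1  0.7 -2.7] t 14.1
```

Request:
jog_arm --deltas '[{"delta_pos": [-0.02,-0.01,0.05],"yaw": 0.14,"fingers": 0.1},{"delta_pos": [-0.04,-0.02,0.1],"yaw": 0.28,"fingers": 0.1},{"delta_pos": [-0.063,-0.024,0.15],"yaw": 0.398,"fingers": 0.1},{"delta_pos": [-0.063,-0.024,0.153],"yaw": 0.398,"fingers": 0.1},{"delta_pos": [-0.063,-0.024,0.153],"yaw": 0.398,"fingers": 0.1},{"delta_pos": [-0.063,-0.024,0.153],"yaw": 0.398,"fingers": 0.1},{"delta_pos": [-0.063,-0.024,0.153],"yaw": 0.398,"fingers": 0.1}]'

```text
clock: 14.8
eef_pos: [0.4755, -0.256, 0.2526]
tool_rot: [0.737, 0.675, 0.0, 0.001]
ft_force: [-0.3, -1.2, -2.8]
grip_width: 0.0269
grasp_force: 59.7
```

```bash
python3 -c "
from h import *
c=bot.camera('wrist'); save(c,'w5'); np.savez('w5',**c)
c=bot.camera('scene'); np.savez('s5',**c); im=c['image'][190:400,60:300,::-1]; cv2.imwrite('pics/s5.png',cv2.resize(im,None,fx=2.5,fy=2.5))
to(.473,-.2605,.15,-5.55)"
```

```text
delta [-0.0151 -0.0072  0.3416] yaw 0.0109 | heading -5.06 pos [ 0.4754 -0.2561  0.2525] f [-0.   1.  -2.2] t 14.9
```

View pics/w5.png

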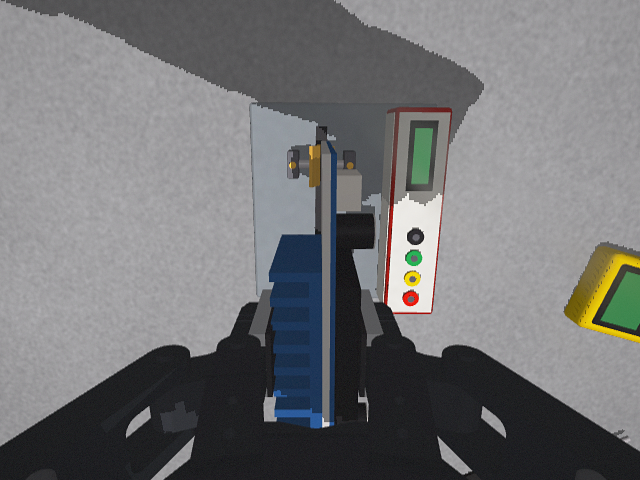

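View pics/s5.png

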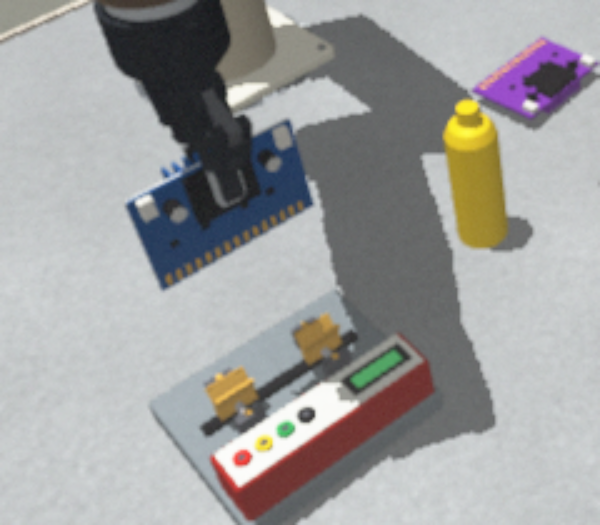

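Blue is held upright with its heatsink to the front, above the brass clips (crop at (232,385) and (318,335)). I now measure board against clips in this same view, so that calibration errors cancel.

```bash
python3 - <<'E'
from h import *
a=np.radians(-5.55); sx=np.array([np.cos(a),np.sin(a)]); sy=np.array([-sx[1],sx[0]]); C=np.array([.4768,-.2607])
for f in("s5","w5"):
    c=dict(np.load(f+".npz")); W=pts(c); im=c["image"].astype(int)
    D=W[...,:2]-C; X=D@sx*1000; Y=D@sy*1000; Z=W[...,2]*1000
    near=(abs(X)<60)&(abs(Y)<95)
    h=cv2.cvtColor(c["image"],cv2.COLOR_RGB2HSV)
    br=near&(Z>32)&(Z<66)&(h[...,0]>8)&(h[...,0]<28)&(h[...,1]>100)
    for s in(-1,1):
        k=br&(Y*s>10)
        if k.sum()>5: print(f,"brass",s,k.sum(),"X",np.percentile(X[k],[2,25,50,75,98]).round(1),"Y",np.percentile(Y[k],[2,50,98]).round(1),"Z",np.percentile(Z[k],[2,98]).round(1))
    bl=near&(Z>180)&(Z<300)&(h[...,0]>100)&(h[...,0]<125)&(h[...,1]>90)
    if f=="s5": bl&=X>-4
    P=np.stack([X[bl],Y[bl],Z[bl]],1); print(f,"blue",len(P),np.percentile(P,[1,50,99],axis=0).round(1).tolist())
    if f=="s5":
        A=np.c_[np.ones(len(P)),P[:,1],P[:,2]-230]; w=np.ones(len(P),bool)
        for _ in range(4):
            q=np.linalg.lstsq(A[w],P[w,0],rcond=None)[0]; w=abs(P[:,0]-A@q)<2
        print("plane X0,dX/dY,dX/dZ",q.round(4),w.sum())
        pl=near&(abs(X-(q[0]+q[1]*Y+q[2]*(Z-230)))<3)&(Z>170)&(Z<300)
        r=cv2.minAreaRect(np.stack([Y[pl],Z[pl]],1).astype(np.float32)); print("rect YZ",r, P[:,2].min())
o=bot.get_obs(); d=np.array(o["eef_pos"][:2])-C; print("TCP in stand",d@sx*1000,d@sy*1000,o["eef_pos"][2])
E
```

```text
s5 brass -1 239 X [-21.9  -3.    5.1   7.9  16.9] Y [-57.2 -41.6 -25.5] Z [33.6 64.8]
s5 brass 1 210 X [-7.2 -2.5  5.6  7.6 14. ] Y [25.8 41.4 58.5] Z [32.9 65. ]
s5 blue 1388 [[1.3, -59.7, 204.2], [4.6, -9.7, 236.5], [11.5, 67.0, 288.0]]
plane X0,dX/dY,dX/dZ [ 4.6363 -0.0124 -0.0098] 1243
rect YZ ((2.9778213500976562, 242.96762084960938), (130.4696502685547, 93.8331298828125), 0.05432926490902901) 200.7436235618287
w5 brass 1 532 X [-25.2  -7.7  -5.2  -2.5  26.9] Y [26.  42.3 58.6] Z [47.2 63.6]
w5 blue 10614 [[-17.6, -24.7, 246.2], [-8.5, 15.4, 284.4], [2.0, 65.0, 288.1]]
TCP in stand -1.8108342546890899 4.4170698811400015 0.2524727647591912
```

```bash
python3 -c "
from h import *
to(.4727,-.2589,.13,-5.6)"
```

```text
delta [-0.0098 -0.0087  0.4082] yaw 0.012 | heading -5.06 pos [ 0.4754 -0.2561  0.2525] f [-0.   1.  -2.2] t 14.9
```

Request:
jog_arm --deltas '[{"delta_pos": [-0.01,-0.009,0.08],"yaw": 0.012,"fingers": 0.1},{"delta_pos": [-0.01,-0.009,0.18],"yaw": 0.012,"fingers": 0.1},{"delta_pos": [-0.01,-0.009,0.28],"yaw": 0.012,"fingers": 0.1},{"delta_pos": [-0.01,-0.009,0.36],"yaw": 0.012,"fingers": 0.1},{"delta_pos": [-0.01,-0.009,0.4],"yaw": 0.012,"fingers": 0.1},{"delta_pos": [-0.01,-0.009,0.4],"yaw": 0.012,"fingers": 0.1},{"delta_pos": [-0.01,-0.009,0.4],"yaw": 0.012,"fingers": 0.1},{"delta_pos": [-0.01,-0.009,0.4],"yaw": 0.012,"fingers": 0.1}]'

```text
clock: 15.7
eef_pos: [0.4734, -0.2597, 0.1335]
tool_rot: [0.741, 0.671, 0.001, 0.002]
ft_force: [-0.1, 0.5, -2.2]
grip_width: 0.0273
grasp_force: 59.7
```

```bash
python3 -c "
from h import *
to(.4727,-.2589,.086,-5.6)"
```

```text
delta [ 0.0028 -0.003   0.1583] yaw -0.0013 | heading -5.66 pos [ 0.4734 -0.2597  0.1335] f [-0.1  0.5 -2.2] t 15.7
```

Request:
jog_arm --deltas '[{"delta_pos": [0.003,-0.003,0.02],"yaw": 0,"fingers": 0.1},{"delta_pos": [0.003,-0.003,0.04],"yaw": 0,"fingers": 0.1},{"delta_pos": [0.003,-0.003,0.06],"yaw": 0,"fingers": 0.1},{"delta_pos": [0.003,-0.003,0.07],"yaw": 0,"fingers": 0.1},{"delta_pos": [0.003,-0.003,0.08],"yaw": 0,"fingers": 0.1},{"delta_pos": [0.003,-0.003,0.09],"yaw": 0,"fingers": 0.1},{"delta_pos": [0.003,-0.003,0.1],"yaw": 0,"fingers": 0.1},{"delta_pos": [0.003,-0.003,0.11],"yaw": 0,"fingers": 0.1}]'

```text
clock: 16.5
eef_pos: [0.4743, -0.2594, 0.1022]
tool_rot: [0.741, 0.671, 0.002, 0.004]
ft_force: [1.8, -0.0, 5.3]
grip_width: 0.0275
grasp_force: 60.8
```

```bash
python3 -c "
from h import *
to(.4727,-.2589,.086,-5.6)"
```

```text
delta [ 0.0014 -0.006   0.054 ] yaw -0.0012 | heading -5.65 pos [ 0.4743 -0.2594  0.1022] f [ 1.8 -0.   5.3] t 16.5
```

Request:
jog_arm --deltas '[{"delta_pos": [0,-0.003,0.008],"yaw": 0,"fingers": 0.1},{"delta_pos": [0,-0.003,0.016],"yaw": 0,"fingers": 0.1},{"delta_pos": [0,-0.003,0.024],"yaw": 0,"fingers": 0.1},{"delta_pos": [0,-0.003,0.032],"yaw": 0,"fingers": 0.1},{"delta_pos": [0,-0.003,0.04],"yaw": 0,"fingers": 0.1},{"delta_pos": [0,-0.003,0.046],"yaw": 0,"fingers": 0.1},{"delta_pos": [0,-0.003,0.05],"yaw": 0,"fingers": 0.1}]'

```text
clock: 17.2
eef_pos: [0.4738, -0.2592, 0.0859]
tool_rot: [0.741, 0.671, 0.002, 0.004]
ft_force: [4.7, 2.6, 14.4]
grip_width: 0.027
grasp_force: 62.4
```

```bash
python3 -c "
from h import *
to(.4727,-.2589,.086,-5.6)"
```

```text
delta [ 0.0007 -0.0037 -0.0004] yaw -0.0012 | heading -5.65 pos [ 0.4738 -0.2592  0.0859] f [ 4.7  2.6 14.4] t 17.2
```

Request:
jog_arm --deltas '[{"delta_pos": [0,-0.002,0.004],"yaw": 0,"fingers": 0.1},{"delta_pos": [0,-0.003,0.008],"yaw": 0,"fingers": 0.1},{"delta_pos": [0,-0.003,0.01],"yaw": 0,"fingers": 0.1},{"delta_pos": [0,-0.003,0.01],"yaw": 0,"fingers": 0.1}]'

```text
clock: 17.6
eef_pos: [0.4737, -0.2592, 0.0859]
tool_rot: [0.741, 0.671, 0.003, 0.005]
ft_force: [2.5, 3.8, 20.6]
grip_width: 0.0271
grasp_force: 62.9
```

```bash
cat > m.py <<'E'
from h import *
import sys
a=np.radians(-5.55); sx=np.array([np.cos(a),np.sin(a)]); sy=np.array([-sx[1],sx[0]]); C=np.array([.4768,-.2607])
c=bot.camera("scene"); W=pts(c); im=c["image"]
crop=im[190:400,60:300,::-1]; cv2.imwrite(f'pics/{sys.argv[1]}.png',cv2.resize(crop,None,fx=2.5,fy=2.5))
D=W[...,:2]-C; X=D@sx*1000; Y=D@sy*1000; Z=W[...,2]*1000; h=cv2.cvtColor(im,cv2.COLOR_RGB2HSV)
bl=(X>-6)&(X<8)&(abs(Y)<75)&(Z>60)&(Z<130)&(h[...,0]>100)&(h[...,0]<125)&(h[...,1]>90)
P=np.stack([X[bl],Y[bl],Z[bl]],1); A=np.c_[np.ones(len(P)),P[:,1],P[:,2]-96]; w=np.ones(len(P),bool)
for _ in range(4):
    q=np.linalg.lstsq(A[w],P[w,0],rcond=None)[0]; w=abs(P[:,0]-A@q)<2
print("back face X,dX/dY,dX/dZ",q.round(4),w.sum(),"Y,Z pct",np.percentile(P[w],[1,99],axis=0)[:,1:].round(1).tolist(),"Zmax",P[w][:,2].max())
to(.4727,-.2589,.086,-5.6)
E
python3 m.py s6
```

```text
back face X,dX/dY,dX/dZ [ 2.5523e+00 -2.5000e-03 -1.6400e-02] 529 Y,Z pct [[-62.7, 60.3], [63.7, 122.3]] Zmax 124.42934180973373
delta [ 0.0009 -0.0036 -0.0004] yaw -0.001 | heading -5.64 pos [ 0.4737 -0.2593  0.0859] f [ 2.6  2.9 21.2] t 17.65
```

Request:
jog_arm --deltas '[{"delta_pos": [0,-0.002,0.006],"yaw": 0,"fingers": 0.1},{"delta_pos": [0,-0.003,0.012],"yaw": 0,"fingers": 0.1},{"delta_pos": [0,-0.003,0.012],"yaw": 0,"fingers": 0.1},{"delta_pos": [0,-0.003,0.012],"yaw": 0,"fingers": 0.1}]'

```text
clock: 18.05
eef_pos: [0.4737, -0.2592, 0.0858]
tool_rot: [0.741, 0.671, 0.003, 0.006]
ft_force: [-2.4, 7.1, 40.4]
grip_width: 0.0274
grasp_force: 65.3
```

The floor is solid: the force rises to 40 N with no further motion. I back off the preload, release and retreat.

Request:
jog_arm --deltas '[{"delta_pos": [0,0,-0.01],"yaw": 0,"fingers": 0.1},{"delta_pos": [0,0,-0.018],"yaw": 0,"fingers": 0.1},{"delta_pos": [0,0,-0.018],"yaw": 0,"fingers": 0.4},{"delta_pos": [0,0,-0.018],"yaw": 0,"fingers": 0.65},{"delta_pos": [0,0,-0.018],"yaw": 0,"fingers": 0.65},{"delta_pos": [0,0,-0.018],"yaw": 0,"fingers": 0.65},{"delta_pos": [0,0,-0.1],"yaw": 0,"fingers": 0.65},{"delta_pos": [0,0,-0.22],"yaw": 0,"fingers": 0.65},{"delta_pos": [0,0,-0.36],"yaw": 0,"fingers": 0.65},{"delta_pos": [0,0,-0.5],"yaw": 0,"fingers": 0.65},{"delta_pos": [0,0,-0.6],"yaw": 0,"fingers": 0.65},{"delta_pos": [0,0,-0.6],"yaw": 0,"fingers": 0.65}]'

```text
clock: 19.25
eef_pos: [0.4701, -0.2589, 0.2617]
tool_rot: [0.741, 0.671, 0.001, 0.004]
ft_force: [0.9, -0.7, -0.1]
grip_width: 0.0555
grasp_force: 0.0
```

```bash
python3 m.py s7; python3 - <<'E'
from h import *
c=bot.camera('top'); W=pts(c); v,u=np.mgrid[:480,:640]
a=np.radians(102); r=np.array([np.cos(a),np.sin(a)]); l=np.array([r[1],-r[0]]); D=W[...,:2]-np.array([.5473,.2385]); X=D@r*1000; Y=D@l*1000; Z=W[...,2]*1000
for n,lo in(("red",-85),("green",-25),("black",100)):
    m=(X>lo)&(X<lo+50)&(abs(Y)<85)&(Z>88)&(Z<115); print(n,m.sum(),X[m].mean(),Y[m].mean(),Z[m].max())
E
```

```text
back face X,dX/dY,dX/dZ [ 4.522e+00 -6.000e-04  6.000e-04] 527 Y,Z pct [[-62.9, 60.3], [63.6, 122.2]] Zmax 123.39814246646439
delta [4.000e-04 1.010e-02 5.765e-01] yaw -0.0017 | heading -5.68 pos [ 0.4692 -0.2584  0.2589] f [ 0.3 -0.9 -0.1] t 19.3
red 229 -67.9157761171604 2.8054131236227144 105.38362642392785
green 228 -6.908511348063666 -4.507383538574928 105.20410195452907
black 232 117.65487230816825 -1.0767639349454905 107.05058947618508
```

View pics/s7.png

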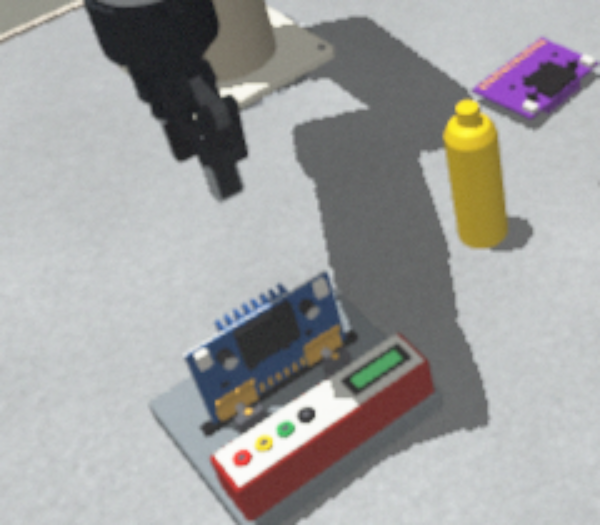

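Blue stands upright in the clips, heatsink to the front, and the rack boards have not moved. The plate reads a little to the back, so I compare it with where green sat, using the same method.

```bash
python3 - <<'E'
from h import *
a=np.radians(-5.55); sx=np.array([np.cos(a),np.sin(a)]); sy=np.array([-sx[1],sx[0]]); C=np.array([.4768,-.2607])
for n,c,hl,hh in(("green0",dict(np.load("scene.npz")),60,95),("blue",bot.camera("scene"),100,125)):
    W=pts(c); D=W[...,:2]-C; X=D@sx*1000; Y=D@sy*1000; Z=W[...,2]*1000; h=cv2.cvtColor(c["image"],cv2.COLOR_RGB2HSV)
    bl=(X>-6)&(X<8)&(abs(Y)<75)&(Z>68)&(Z<130)&(h[...,0]>hl)&(h[...,0]<hh)&(h[...,1]>50)
    P=np.stack([X[bl],Y[bl],Z[bl]],1); A=np.c_[np.ones(len(P)),P[:,1],P[:,2]-96]; w=np.ones(len(P),bool)
    for _ in range(4):
        q=np.linalg.lstsq(A[w],P[w,0],rcond=None)[0]; w=abs(P[:,0]-A@q)<2
    print(n,"back face",q.round(4),w.sum(),"Y,Z pct",np.percentile(P[w],[1,50,99],axis=0)[:,1:].round(1).tolist())
    br=(abs(X)<30)&(abs(Y)<70)&(Z>56)&(Z<66)&(h[...,0]>8)&(h[...,0]<28)&(h[...,1]>100)
    print(" lips X pct",np.percentile(X[br],[2,10,50,90,98]).round(1))
c=bot.camera("wrist"); np.savez("w8",**c); save(c,"w8")
W=pts(c); D=W[...,:2]-C; X=D@sx*1000; Y=D@sy*1000; Z=W[...,2]*1000
m=(abs(X)<35)&(abs(Y)<75)&(Z>108)&(Z<130); print("blue top rect",cv2.minAreaRect(np.stack([X[m],Y[m]],1).astype(np.float32)))
c=dict(np.load("w2.npz")); W=pts(c); D=W[...,:2]-C; X=D@sx*1000; Y=D@sy*1000; Z=W[...,2]*1000
m=(abs(X)<35)&(abs(Y)<75)&(Z>108)&(Z<130); print("green top rect",cv2.minAreaRect(np.stack([X[m],Y[m]],1).astype(np.float32)))
E
```

```text
green0 back face [4.6637e+00 2.0000e-04 6.0000e-04] 408 Y,Z pct [[-64.5, 68.5], [-27.8, 90.2], [62.0, 122.6]]
 lips X pct [ 9.8 10.7 12.2 13.8 14.3]
blue back face [ 4.4237e+00 -3.4000e-03 -6.8000e-03] 481 Y,Z pct [[-63.5, 68.6], [-25.9, 94.9], [64.1, 123.1]]
 lips X pct [10.6 11.3 12.9 14.3 15. ]
blue top rect ((-3.148800849914551, -0.38243865966796875), (129.82936096191406, 30.904630661010742), 87.10749053955078)
green top rect ((-3.2531280517578125, -2.3605499267578125), (29.876663208007812, 130.034423828125), 2.0577311515808105)
```

```bash
python3 -c "
from workcell import bot
print(bot.job_done())"
```

```text
the job is handed in; nothing more can be done
None
```

The job is handed in at about 19 s on the clock, with no verdict shown: the green board stands in the free slot (about 5 mm off centre, leaning about 3°), and the blue board is pressed home in the clips, upright, heatsink to the front, within 2 mm of where green sat; by the final images the red and black boards had not visibly moved, while the can and drill were not re-measured.

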